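# Lift the loaded key nest plate off its locating pins

## Task

Two key fixtures stand on the bench, each with an aluminium nest plate sitting on two upright locating pins: one plate is loaded with four black-headed keys, the other is empty. Take the loaded plate by its grip bar, lift it straight up and level until it is clear of the pins, and set it down flat in the middle of the shallow wooden tray, letting go only once it is down. Keep the plate level throughout and leave the empty plate on its pins.

Things in the scene. Friction and masses are not known exactly. Their poses are not given: they have to be found in the camera images.
- loaded_grip (a point): Centre of the black grip bar (14 x, 72 y, 22 z mm, on 2 posts) of the loose plate with four keys fixed in it. z up. Plate: aluminium, 90 x, 150 y, 12 mm thick, 0.3-0.65 kg, underside 58 mm and top 46 mm below this point. Keys at x = +-28 mm, 10 mm above the plate. 13 mm holes at y = +-58 mm sit over 10 mm pins, whose tips stand 28 mm above the plate's top, 18 mm below this point.
- loaded_fixture: Dark steel base under the loaded plate, bolted down: 100 x, 160 y, 25 mm high; origin at the centre of its underside on the bench, z up. Two upright 10 mm steel pins at y = +-58 mm, tips 65 mm above the bench. The plate rests on the base's top at the same yaw; it must rise 40 mm to clear the pins.
- empty_grip (a point): Centre of the grip bar of the other plate, the same in every size but with no keys: its top is bare on both sides of the bar. It sits on an equal fixture, its bar's top 94 mm above the bench. To be left alone.
- tray: Shallow plywood tray fixed to the bench: outside 190 x, 210 y mm, walls 5 mm thick and 14 mm high, floor 6 mm thick. Origin at the centre of its underside on the bench, so the inner floor is 6 mm above it. The plate fits inside at any yaw.
Not all that is in view belongs to the job. What is shaped like the part that bears loaded_grip but pink or turquoise is not meant.

How it is judged:
On the way, in this order (a step that is already met when the one before it is completed fails the run):
1. the loaded plate has been lifted straight up clear of its pins (underside at least 3 mm above the pin tips), still over them within 25 mm and level within 10 degrees (z of loaded_grip in the frame of loaded_fixture above 0.126 m and horizontal distance between loaded_grip and loaded_fixture below 0.025 m and angle between loaded_grip's own z axis and vertical below 0.175 rad), for 0.05 s.
2. the plate, still held, has been lowered over the middle of the tray to within 20 mm of its floor (z of loaded_grip in the frame of tray below 0.084 m and horizontal distance between loaded_grip and tray below 0.035 m and contact force between the fingers and anything else above 1 N), for 0.05 s.
At the end, for the whole second after the job is handed in: The loaded plate lies flat on the tray's floor (within 6 mm in height and 4 degrees), its centre within 35 mm of the tray's centre, at any yaw; the empty plate is still on its pins, within 15 mm of where it was (z of loaded_grip in the frame of tray between 0.058 and 0.07 m and horizontal distance between loaded_grip and tray below 0.035 m and angle between loaded_grip's own z axis and vertical below 0.07 rad and distance of empty_grip from where it was at the start of the episode below 0.015 m); the robot touches nothing.
It fails at once if the loaded plate is tipped more than 15 degrees (angle between loaded_grip's own z axis and vertical above 0.262 rad).
It fails at once if the empty plate is moved more than 15 mm (distance of empty_grip from where it was at the start of the episode above 0.015 m).
It also fails if it takes over 51 s, if anything falls off the work surface, if the arm or the gripper's body presses on something with over 40 N, if the wrist force passes 120 N, or if a joint passes its speed limit or range.

## Robot

A 7-joint arm with a two-finger parallel gripper is mounted at the origin on the work surface. World frame = base frame: x ahead of the robot, y to its left, z up, the work surface at z = 0. Lengths are in m, angles in rad, forces in N, time in s.
With the tool pointing down it reaches from about 0.4 to 0.9 m from the base axis. Payload 5.6 kg.
Tool frame: the origin (TCP) lies between the finger pads; the fingertips stand 22 mm ahead of it and the grasp point (between the pads) lies 3 mm ahead of it; z points along the fingers, y is the direction in which the jaws open and shut (so a half turn about z gives the same grasp; the last joint's range is limited). The gripper opens to 92 mm and grips with 3 to 60 N. Pads are 20 mm wide; open, the fingers measure 128 mm over their backs; the gripper's body (75 mm by 189 mm) begins 69 mm behind the grasp point.
Start: joints at [1.227, 0.468, -0.012, 1.603, 0.006, 1.071, -0.056], TCP at [0.193, -0.621, 0.237] pointing down, gripper open.
Joint ranges: [-2.53, 2.53], [-0.31, 2.02], [-1.57, 1.55], [0.28, 2.44], [-1.29, 4.43], [0.15, 1.84], [-2.92, 2.92]. Speed limits (rad/s): [2.57, 2.57, 3.14, 3.14, 3.14, 3.14, 3.14].

## Interface

Orientations are given as a unit quaternion [x, y, z, w].
In Python, from station import state, grab_frame, camera_info, finish_job gives the robot as it stands.
- The arm moves only by the tool apply_moves, never from a script. Its arguments are lists of equal length, an entry for each row: "xyz": the shift along the world's x, y, z in cm, a list of three; "delta_rot": the turn, a rotation vector about the world's x, y, z in degrees, a list of three; "claw": the finger opening in cm, from 0 to 9.19. A call has 1 to 8 rows; each row shifts and turns the commanded pose from where the row before left it; what a row does not reach is not made up. A row lasts 1/10 s, in which the tool goes at most 50 mm and 8.59 degrees, less where a joint would pass 70% of its speed; a pose out of reach is approached as far as the arm can. A call is refused whole if a number of a shift passes 5 or a number of a turn 8.59, either way. A call with a gripper value outside its range is refused whole. The fingers move at their own pace and stop on an object; the grip force is fixed at half the most. Time passes only in rows, so rows that do not move let the fingers close. It gives the time, the measured TCP pose, the force and the opening at its end, in the units of the state.
- state(): the state, without advancing time (a new reading comes with each control period).
- grab_frame(name): name is "scene" or "top"; returns the picture (480x640x3 uint8, red, green, blue); there is no depth.
- camera_info(name): a dict with "fx", "fy", "cx", "cy" (pixels), "extrinsics" (4x4, takes a point from camera to world coordinates). Camera axes: x right, y down, z forward; pixel columns grow to the right and rows downward; lengths in m; the calibration is good to about 2 mm. A picture is of the moment at which its call begins. camera_info takes no time and is no camera call.
- finish_job(): hands the job in, once; it reports no verdict.
The state is a dict: "clock": time; "joint_positions": joint angles; "joint_velocities": joint speeds; "tau": joint torques, N m; "ee_pos": TCP position; "eef_rot": TCP orientation; "contact_force": force on the tool from outside, world axes, zero at the start; "torque": the same for the moment, N m; "width": finger opening in m.
Only numpy, scipy, OpenCV 4.12 (cv2) and the standard library are available. Lean on these libraries where they do the work, as an engineer would, in place of code of your own. Each camera call takes 0.05 s, during which the arm holds its last target. There are 200 camera calls.

## Working session

There is one attempt and no reset: what is moved stays moved. The work goes in short steps, Python scripts to look and compute and a tool call to move; the robot and the scene stay as the last step left them, time stands still between calls to the robot, and variables do not carry over. Pictures are saved under pics/ and viewed, about 8 in all and at most 12, crops included, and the job is handed in when it is done.

Besides the shell and the picture viewer there is one more tool, called after ">>>" as a command line: name --argument value ..., lists and objects as JSON in quotes. apply_moves: Moves the arm, as the interface text tells. Its arguments: {"type":"object","properties":{"xyz":{"type":"array","items":{"type":"array","items":{"type":"number"}}},"delta_rot":{"type":"array","items":{"type":"array","items":{"type":"number"}}},"claw":{"type":"array","items":{"type":"number"}}},"required":["xyz","delta_rot","claw"]}

```bash
mkdir -p pics; python3 - <<'E'
from station import *
import cv2,numpy as np
for n in("scene","top"):
    cv2.imwrite(f"pics/{n}0.png",grab_frame(n)[:,:,::-1])
    c=camera_info(n);print(n,c["fx"],c["fy"],c["cx"],c["cy"]);print(np.round(c["extrinsics"],4))
s=state();print(s["clock"],s["ee_pos"],s["eef_rot"],s["width"],s["contact_force"])
E
```

```text
scene 469.4251751950127 469.4251751950127 313.2505080975154 235.6856762393672
[[ 0.1978  0.6315 -0.7497  1.1764]
 [ 0.9802 -0.1259  0.1525 -0.0304]
 [ 0.002  -0.7651 -0.644   0.6254]
 [ 0.      0.      0.      1.    ]]
top 593.6974711647136 593.6974711647136 327.24146285675033 240.26803123290554
[[-0.018  -0.9984  0.0542  0.4536]
 [-0.9998  0.0186  0.0122  0.1046]
 [-0.0132 -0.0539 -0.9985  1.2439]
 [ 0.      0.      0.      1.    ]]
0.1 [ 0.19237328 -0.62036459  0.23572928] [ 9.88721090e-01  1.49766361e-01 -1.72847959e-04 -7.83062543e-04] 0.09203224640276311 [ 0.38624437 -0.33842608  0.42757274]
```

View pics/top0.png

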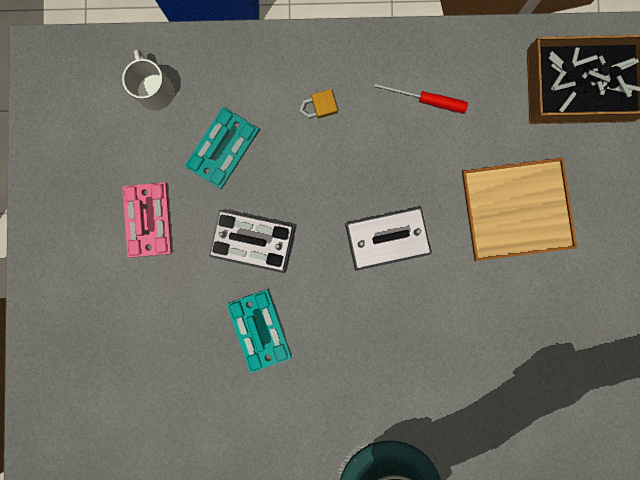

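View pics/scene0.png

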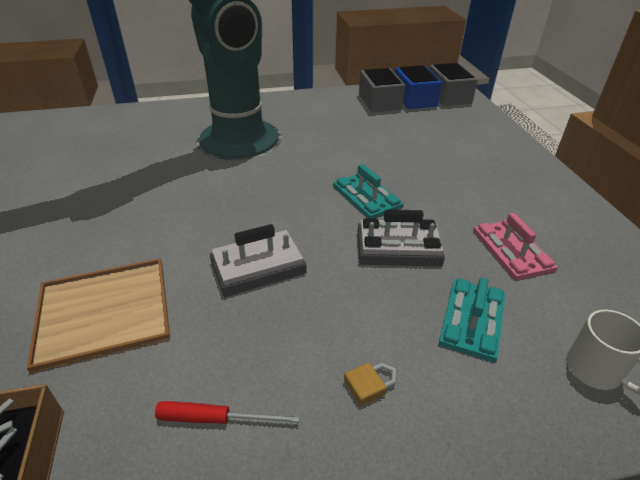

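The top view shows the loaded plate (black key heads) near (252,240), the empty one near (389,238) and the tray near (519,209). The pink and turquoise ones are decoys. Next I'll measure these by segmentation.

```bash
cat > h.py <<'E'
from station import *
import cv2,numpy as np
def ray(n,uv,z):
    c=camera_info(n);E=np.array(c["extrinsics"])
    d=E[:3,:3]@np.array([(uv[0]-c["cx"])/c["fx"],(uv[1]-c["cy"])/c["fy"],1]);o=E[:3,3]
    return o+d*(z-o[2])/d[2]
def proj(n,p):
    c=camera_info(n);E=np.array(c["extrinsics"]);q=E[:3,:3].T@(np.array(p)-E[:3,3])
    return np.array([c["fx"]*q[0]/q[2]+c["cx"],c["fy"]*q[1]/q[2]+c["cy"]])
def blobs(mask,lo,hi):
    n,l,s,ce=cv2.connectedComponentsWithStats(mask.astype(np.uint8))
    return [(np.argwhere(l==i)[:,::-1].astype(np.float32),s[i]) for i in range(1,n) if lo<s[i,4]<hi]
def rect(n,pts,z):
    w=np.array([ray(n,p,z)[:2] for p in pts],np.float32)
    (c,wh,a)=cv2.minAreaRect(w)
    if wh[0]<wh[1]: wh=wh[::-1]; a+=90
    return np.round(c,4),np.round(wh,4),round((a+90)%180-90,1)
E
python3 - <<'E'
from h import *
im=cv2.imread("pics/top0.png");hsv=cv2.cvtColor(im,cv2.COLOR_BGR2HSV);g=im.max(2)
def roi(m,x0,x1,y0,y1):
    r=np.zeros_like(m);r[y0:y1,x0:x1]=m[y0:y1,x0:x1];return r
for nm,b in(("loaded",(200,305,200,280)),("empty",(335,440,200,280))):
    for p,s in blobs(roi(g<45,*b),30,2000): print(nm,"dark",s,rect("top",p,.094))
    for p,s in blobs(roi((im.min(2)>150),*b),60,9000): print(nm,"light",s,rect("top",p,.037))
for p,s in blobs(roi(hsv[:,:,1]>80,450,590,140,280),2000,20000): print("tray",s,rect("top",p,.014))
# scene view bars
im2=cv2.imread("pics/scene0.png");g2=im2.max(2)
for b in((345,450,195,270),(200,310,215,290)):
    for p,s in blobs(roi(g2<45,*b),30,2000): print("scene",s,rect("scene",p,.083))
a=cv2.resize(im[195:285,200:310],None,fx=7,fy=6.4,interpolation=cv2.INTER_CUBIC);cv2.imwrite("pics/c1.png",a)
E
```

```text
loaded dark [220 215  15  13  60] (array([0.5579, 0.3142]), array([0.028 , 0.0208]), 75.4)
loaded dark [285 225  11  47  72] (array([0.502 , 0.1913]), array([0.0903, 0.0082]), -8.8)
loaded dark [272 227  17  12 159] (array([0.5334, 0.2098]), array([0.0293, 0.0212]), 75.2)
loaded dark [229 233  37  13 232] (array([0.5218, 0.2744]), array([0.0719, 0.0123]), 76.7)
loaded dark [215 242  14  13  51] (array([0.5055, 0.3259]), array([0.027 , 0.0207]), 75.0)
loaded dark [266 253  17  13 163] (array([0.4812, 0.2223]), array([0.0288, 0.0211]), 75.2)
loaded light [ 211  212   80   58 1702] (array([0.5214, 0.2753]), array([0.1497, 0.0898]), 76.8)
empty dark [373 230  36  14 245] (array([ 0.5215, -0.004 ]), array([0.0708, 0.0131]), -79.0)Traceback (most recent call last):
  File "<stdin>", line 7, in <module>
  File "h.py", line 14, in rect
    w=np.array([ray(n,p,z)[:2] for p in pts],np.float32)
                ~~~^^^^^^^
  File "h.py", line 4, in ray
    c=camera_info(n);E=np.array(c["extrinsics"])
ValueError: time passes only in moves, steps and waits
```

The loaded bar (72 x 12 mm) and plate (150 x 90 mm) agree: centre (0.5216, 0.275), long axis 76.8°. I'll cache the calibration and measure the tray.

```bash
sed -i '2a import functools\n_ci=camera_info\ncamera_info=functools.lru_cache(None)(lambda n:_ci(n))' h.py
python3 - <<'E'
from h import *
im=cv2.imread("pics/top0.png");hsv=cv2.cvtColor(im,cv2.COLOR_BGR2HSV)
m=np.zeros(im.shape[:2],bool);m[140:280,450:590]=(hsv[:,:,1]>80)[140:280,450:590]
for p,s in blobs(m,2000,20000): print("tray",s,rect("top",p,.014))
g2=cv2.imread("pics/scene0.png").max(2)
for z in(.083,):
    m[:]=0;m[195:270,345:450]=(g2<50)[195:270,345:450]
    for p,s in blobs(m,30,2000): print("scene",s,rect("scene",p,z))
print("pred bar scene",proj("scene",(.5217,.2745,.083)))
from scipy.spatial.transform import Rotation as R
s=state();M=R.from_quat(s["eef_rot"]).as_matrix();print(s["clock"],M.round(3),np.degrees(np.arctan2(M[1,1],M[0,1])))
E
```

```text
tray [ 462  158  115  103 9504] (array([ 0.5783, -0.2785]), array([0.2137, 0.1916]), -83.6)
scene [384 210  50  19 533] (array([0.5314, 0.2826]), array([0.0909, 0.0521]), 74.4)
scene [363 218  16  10 106] (array([0.5283, 0.2096]), array([0.0275, 0.0269]), 78.7)
scene [358 227  86  39 727] (array([0.6008, 0.24  ]), array([0.1428, 0.0985]), 76.6)
scene [365 237  16  10 150] (array([0.5808, 0.1979]), array([0.0267, 0.0257]), 73.8)
scene [424 238  17  10 145] (array([0.6039, 0.2989]), array([0.0276, 0.0243]), 78.7)
pred bar scene [402.39090485 216.14843357]
0.1 [[ 0.955  0.296 -0.001]
 [ 0.296 -0.955  0.001]
 [-0.    -0.002 -1.   ]] -72.77322516842669
```

>>> apply_moves --xyz '[[3, 3, 0], [3, 3, 0], [3, 3, 0], [3, 3, 0], [3, 3, 0], [3, 3, 0], [3, 3, 0], [3, 3, 0]]' --delta_rot '[[0, 0, 5], [0, 0, 5], [0, 0, 5], [0, 0, 5], [0, 0, 5], [0, 0, 5], [0, 0, 5], [0, 0, 5]]' --claw '[7, 7, 7, 7, 7, 7, 7, 7]'

```text
clock: 0.9
ee_pos: [0.4334, -0.3794, 0.2364]
eef_rot: [0.877, 0.48, -0.0, -0.0]
contact_force: [0.9, -0.5, -0.4]
width: 0.07
```

>>> apply_moves --xyz '[[3, 3, 0], [3, 3, 0], [2, 4, 0], [0, 4, 0], [0, 4, 0], [0, 4, 0], [0, 4, 0], [0, 4, 0]]' --delta_rot '[[0, 0, 5], [0, 0, 5], [0, 0, 5], [0, 0, 4.6], [0, 0, 0], [0, 0, 0], [0, 0, 0], [0, 0, 0]]' --claw '[7, 7, 7, 7, 7, 7, 7, 7]'

```text
clock: 1.7
ee_pos: [0.5121, -0.0793, 0.2364]
eef_rot: [0.784, 0.621, -0.0, -0.0]
contact_force: [1.2, -0.4, -1.2]
width: 0.07
```

>>> apply_moves --xyz '[[0, 4, 0], [0, 4, 0], [0, 4, 0], [0, 4, 0], [0, 4, 0], [0, 4, 0], [0, 0, 0], [0, 0, 0]]' --delta_rot '[[0, 0, 0], [0, 0, 0], [0, 0, 0], [0, 0, 0], [0, 0, 0], [0, 0, 0], [0, 0, 0], [0, 0, 0]]' --claw '[7, 7, 7, 7, 7, 7, 7, 7]'

```text
clock: 2.5
ee_pos: [0.5121, 0.1597, 0.2362]
eef_rot: [0.783, 0.622, -0.0, -0.0]
contact_force: [-0.1, 0.2, -0.0]
width: 0.0702
```

>>> apply_moves --xyz '[[1, 4, 0], [0, 4, 0], [0, 3.5, 0], [0, 0, -4], [0, 0, -4], [0, 0, -2], [0, 0, 0], [0, 0, 0]]' --delta_rot '[[0, 0, 0], [0, 0, 0], [0, 0, 0], [0, 0, 0], [0, 0, 0], [0, 0, 0], [0, 0, 0], [0, 0, 0]]' --claw '[5, 5, 5, 5, 5, 5, 5, 5]'

```text
clock: 3.3
ee_pos: [0.5233, 0.2729, 0.1369]
eef_rot: [0.784, 0.621, -0.0, 0.0]
contact_force: [0.2, 0.3, -0.8]
width: 0.0496
```

```bash
python3 - <<'E'
from h import *
im=grab_frame("scene")[:,:,::-1]
cv2.imwrite("pics/s1.png",cv2.resize(im[130:280,320:500],None,fx=4,fy=4,interpolation=cv2.INTER_CUBIC))
s=state();print(s["ee_pos"])
E
```

```text
[0.52366021 0.27359007 0.13774979]
```

View pics/s1.png

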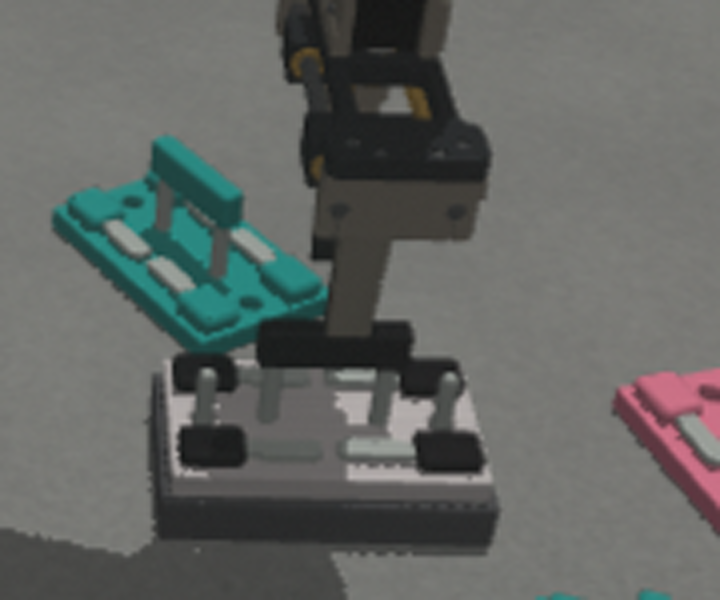

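The jaws straddle the bar: it spans 257–412 in the crop, and the near finger is at about 353. I'll go down and close.

>>> apply_moves --xyz '[[0, 0, -2], [0, 0, -2], [0, 0, -1.1], [0, 0, 0], [0, 0, 0], [0, 0, 0], [0, 0, 0]]' --delta_rot '[[0, 0, 0], [0, 0, 0], [0, 0, 0], [0, 0, 0], [0, 0, 0], [0, 0, 0], [0, 0, 0]]' --claw '[5, 5, 5, 5, 5, 3, 2.4]'

```text
clock: 4.05
ee_pos: [0.5231, 0.2745, 0.0866]
eef_rot: [0.784, 0.621, 0.001, 0.0]
contact_force: [-0.1, 0.4, 0.4]
width: 0.0359
```

>>> apply_moves --xyz '[[0, 0, 0], [0, 0, 0], [0, 0, 0], [0, 0, 0], [0, 0, 0], [0, 0, 0]]' --delta_rot '[[0, 0, 0], [0, 0, 0], [0, 0, 0], [0, 0, 0], [0, 0, 0], [0, 0, 0]]' --claw '[2, 1.7, 1.5, 1, 0.5, 0]'

```text
clock: 4.65
ee_pos: [0.5218, 0.2745, 0.0857]
eef_rot: [0.783, 0.622, -0.0, -0.0]
contact_force: [-4.7, 0.1, 5.9]
width: 0.0138
```

>>> apply_moves --xyz '[[0, 0, 0], [0, 0, 0], [0, 0, 0.5], [0, 0, 0.5], [0, 0, 0.5], [0, 0, 0.5], [0, 0, 0], [0, 0, 0]]' --delta_rot '[[0, 0, 0], [0, 0, 0], [0, 0, 0], [0, 0, 0], [0, 0, 0], [0, 0, 0], [0, 0, 0], [0, 0, 0]]' --claw '[0, 0, 0, 0, 0, 0, 0, 0]'

```text
clock: 5.45
ee_pos: [0.5226, 0.2741, 0.1058]
eef_rot: [0.784, 0.621, 0.0, 0.0]
contact_force: [-1.7, -0.3, -3.4]
width: 0.0137
```

>>> apply_moves --xyz '[[0, 0, 1], [0, 0, 1], [0, 0, 1], [0, 0, 1], [0, 0, 1], [0, 0, 1], [0, 0, 1], [0, 0, 1]]' --delta_rot '[[0, 0, 0], [0, 0, 0], [0, 0, 0], [0, 0, 0], [0, 0, 0], [0, 0, 0], [0, 0, 0], [0, 0, 0]]' --claw '[0, 0, 0, 0, 0, 0, 0, 0]'

```text
clock: 6.25
ee_pos: [0.5225, 0.2741, 0.1865]
eef_rot: [0.784, 0.621, 0.0, 0.0]
contact_force: [0.5, 0.3, -4.9]
width: 0.0138
```

```bash
python3 - <<'E'
from h import *
im=grab_frame("scene")[:,:,::-1]
cv2.imwrite("pics/s2.png",cv2.resize(im[80:280,200:480],None,fx=2.8,fy=2.8,interpolation=cv2.INTER_CUBIC))
s=state();print(s["ee_pos"],s["contact_force"],s["torque"])
E
```

```text
[0.52332839 0.27477469 0.18818949] [ 0.77434363  0.95945001 -2.92123722] [-0.04580303 -0.11986205  0.01165083]
```

View pics/s2.png

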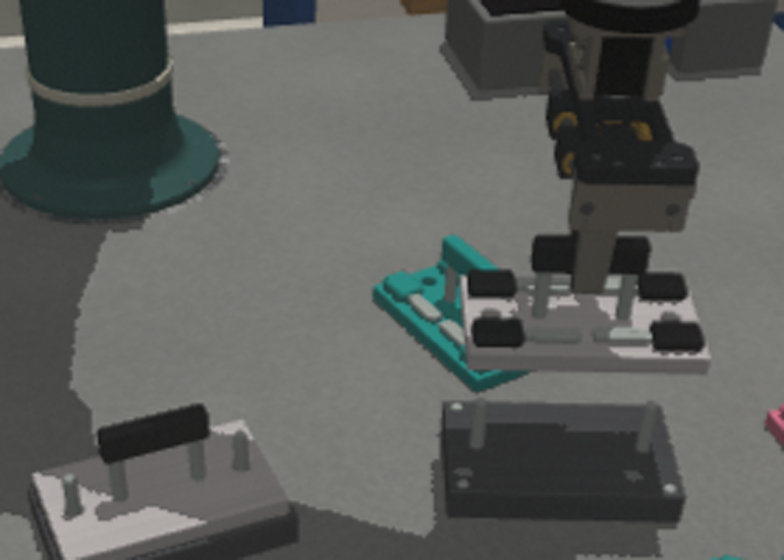

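The plate is up and level, with the fixture and pins clear beneath it. I'll carry it across above the empty plate.

>>> apply_moves --xyz '[[0.3, -1, 0.3], [0.4, -2, 0.3], [0.4, -3, 0.4], [0.4, -3, 0], [0.4, -3, 0], [0.4, -3, 0], [0.4, -3, 0], [0.4, -3, 0]]' --delta_rot '[[0, 0, 0], [0, 0, 1], [0, 0, 1.2], [0, 0, 1.2], [0, 0, 1.2], [0, 0, 1.2], [0, 0, 1.2], [0, 0, 1.2]]' --claw '[0, 0, 0, 0, 0, 0, 0, 0]'

```text
clock: 7.1
ee_pos: [0.5533, 0.0618, 0.1952]
eef_rot: [0.737, 0.676, -0.001, -0.0]
contact_force: [0.2, 0.2, -4.4]
width: 0.0135
```

>>> apply_moves --xyz '[[0.3, -3, 0], [0.3, -3, 0], [0.3, -3, 0], [0.3, -3, 0], [0.3, -3, 0], [0.3, -3, 0], [0.3, -3, 0], [0.3, -3, 0]]' --delta_rot '[[0, 0, 1.2], [0, 0, 1.2], [0, 0, 1.2], [0, 0, 1.2], [0, 0, 1.2], [0, 0, 1.2], [0, 0, 1.2], [0, 0, 1.2]]' --claw '[0, 0, 0, 0, 0, 0, 0, 0]'

```text
clock: 7.9
ee_pos: [0.5767, -0.1781, 0.1951]
eef_rot: [0.678, 0.735, -0.0, -0.0]
contact_force: [0.1, -0.8, -4.4]
width: 0.0139
```

>>> apply_moves --xyz '[[0, -3, 0], [0, -3, 0], [0, -2.3, 0], [0, -1, 0], [0, -1, 0], [0, 0, 0], [0, 0, 0], [0, 0, 0]]' --delta_rot '[[0, 0, 1], [0, 0, 0.8], [0, 0, 0], [0, 0, 0], [0, 0, 0], [0, 0, 0], [0, 0, 0], [0, 0, 0]]' --claw '[0, 0, 0, 0, 0, 0, 0, 0]'

```text
clock: 8.7
ee_pos: [0.5779, -0.2771, 0.1957]
eef_rot: [0.666, 0.746, 0.0, -0.0]
contact_force: [-0.5, 0.7, -4.2]
width: 0.0136
```

```bash
python3 - <<'E'
from h import *
im=grab_frame("scene")[:,:,::-1]
cv2.imwrite("pics/s3.png",cv2.resize(im[130:390,10:330],None,fx=2.3,fy=2.3,interpolation=cv2.INTER_CUBIC))
s=state();print(s["ee_pos"],s["contact_force"],s["torque"],s["width"])
E
```

```text
[ 0.57786506 -0.2772505   0.1957352 ] [ 0.14223419  0.38729529 -5.22899896] [ 0.04223186 -0.09199931  0.01155927] 0.01377574126716204
```

View pics/s3.png

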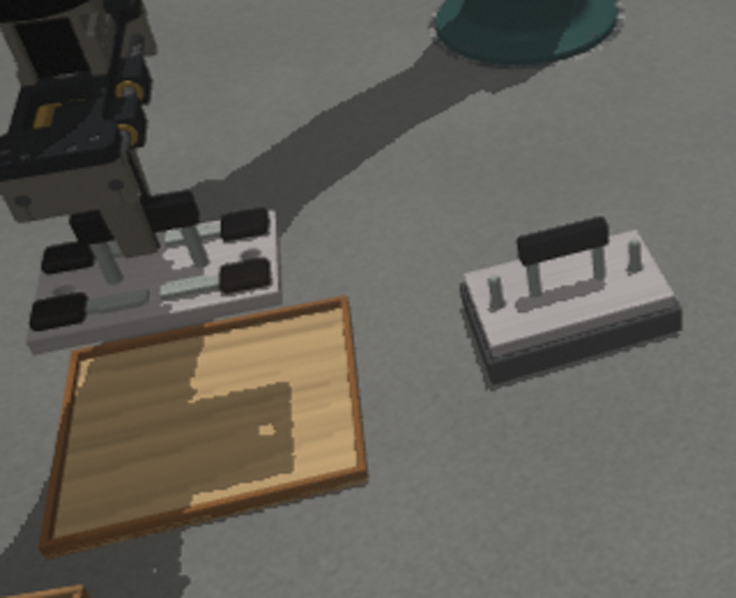

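The plate is level over the tray and the empty plate hasn't moved. I'll lower it about 12.9 cm, slowly at the end.

>>> apply_moves --xyz '[[0, 0, -1], [0, 0, -2], [0, 0, -2.5], [0, 0, -2.5], [0, 0, -2], [0, 0, -1], [0, 0, -0.5], [0, 0, 0]]' --delta_rot '[[0, 0, 0], [0, 0, 0], [0, 0, 0], [0, 0, 0], [0, 0, 0], [0, 0, 0], [0, 0, 0], [0, 0, 0]]' --claw '[0, 0, 0, 0, 0, 0, 0, 0]'

```text
clock: 9.55
ee_pos: [0.5776, -0.2786, 0.0803]
eef_rot: [0.666, 0.746, 0.0, -0.0]
contact_force: [-0.5, -0.8, -4.4]
width: 0.0137
```

>>> apply_moves --xyz '[[0, 0, -0.3], [0, 0, -0.3], [0, 0, -0.2], [0, 0, -0.2], [0, 0, -0.2], [0, 0, 0], [0, 0, 0]]' --delta_rot '[[0, 0, 0], [0, 0, 0], [0, 0, 0], [0, 0, 0], [0, 0, 0], [0, 0, 0], [0, 0, 0]]' --claw '[0, 0, 0, 0, 0, 0, 0]'

```text
clock: 10.25
ee_pos: [0.5775, -0.2788, 0.0686]
eef_rot: [0.666, 0.746, 0.0, -0.0]
contact_force: [0.4, 0.4, -4.8]
width: 0.0138
```

>>> apply_moves --xyz '[[0, 0, -0.1], [0, 0, -0.1], [0, 0, 0], [0, 0, 0]]' --delta_rot '[[0, 0, 0], [0, 0, 0], [0, 0, 0], [0, 0, 0]]' --claw '[0, 0, 0, 0]'

```text
clock: 10.65
ee_pos: [0.5776, -0.2789, 0.0667]
eef_rot: [0.666, 0.746, 0.0, 0.0]
contact_force: [-0.1, 0.2, -3.4]
width: 0.014
```

>>> apply_moves --xyz '[[0, 0, -0.1], [0, 0, 0], [0, 0, 0]]' --delta_rot '[[0, 0, 0], [0, 0, 0], [0, 0, 0]]' --claw '[0, 0, 0]'

```text
clock: 10.95
ee_pos: [0.5777, -0.2789, 0.0667]
eef_rot: [0.666, 0.746, -0.0, 0.0]
contact_force: [-3.2, 1.3, 5.5]
width: 0.0136
```

The force has turned upward (+5.5 N) and z has stopped at 0.0667, so the plate is seated. I'll release and retreat.

>>> apply_moves --xyz '[[0, 0, 0], [0, 0, 0], [0, 0, 0], [0, 0, 0], [0, 0, 0], [0, 0, 0], [0, 0, 0], [0, 0, 0]]' --delta_rot '[[0, 0, 0], [0, 0, 0], [0, 0, 0], [0, 0, 0], [0, 0, 0], [0, 0, 0], [0, 0, 0], [0, 0, 0]]' --claw '[1.6, 2, 3, 4, 5, 5, 5, 5]'

```text
clock: 11.75
ee_pos: [0.5775, -0.2789, 0.0656]
eef_rot: [0.666, 0.746, -0.0, 0.0]
contact_force: [-0.0, 0.1, 0.5]
width: 0.0497
```

>>> apply_moves --xyz '[[0, 0, 1], [0, 0, 2], [0, 0, 3], [0, 0, 3], [0, 0, 4], [0, 0, 4], [0, 0, 2], [0, 0, 0]]' --delta_rot '[[0, 0, 0], [0, 0, 0], [0, 0, 0], [0, 0, 0], [0, 0, 0], [0, 0, 0], [0, 0, 0], [0, 0, 0]]' --claw '[5, 5, 5, 5, 5, 5, 5, 5]'

```text
clock: 12.55
ee_pos: [0.5794, -0.2792, 0.2603]
eef_rot: [0.666, 0.746, 0.001, 0.004]
contact_force: [0.4, -1.0, -0.6]
width: 0.0502
```

>>> apply_moves --xyz '[[-2, -3, 0], [-2, -3, 0], [-2, -3, 0], [-2, -3, 0], [-2, -3, 0], [-2, -3, 0], [0, 0, 0], [0, 0, 0]]' --delta_rot '[[0, 0, 0], [0, 0, 0], [0, 0, 0], [0, 0, 0], [0, 0, 0], [0, 0, 0], [0, 0, 0], [0, 0, 0]]' --claw '[5, 5, 5, 5, 5, 5, 5, 5]'

```text
clock: 13.35
ee_pos: [0.4564, -0.4591, 0.2544]
eef_rot: [0.667, 0.745, 0.0, -0.001]
contact_force: [0.5, -0.0, -0.3]
width: 0.0497
```

```bash
python3 - <<'E'
from h import *
im=np.ascontiguousarray(grab_frame("top")[:,:,::-1])
cv2.imwrite("pics/t4.png",im);g=im.max(2)
m=np.zeros(g.shape,bool);m[165:250,470:570]=(g<45)[165:250,470:570]
for p,s in blobs(m,30,2000): print("tray dark",s,rect("top",p,.075))
m[:]=0;m[200:280,335:440]=(g<45)[200:280,335:440]
for p,s in blobs(m,30,2000): print("empty",s,rect("top",p,.094))
s=state();print(s["clock"],s["ee_pos"],s["contact_force"],s["width"])
E
```

```text
tray dark [537 186  16  12 157] (array([ 0.6049, -0.3115]), array([0.0288, 0.0211]), -85.4)
tray dark [483 193  16  12 159] (array([ 0.5929, -0.2047]), array([0.0293, 0.0213]), -79.7)
tray dark [505 201  41  11 259] (array([ 0.5764, -0.2717]), array([0.0798, 0.0135]), -83.9)
tray dark [541 213  16  12 161] (array([ 0.5515, -0.3173]), array([0.0292, 0.0211]), -84.7)
tray dark [487 220  16  12 160] (array([ 0.5398, -0.2107]), array([0.0286, 0.0214]), -81.6)
empty [373 230  36  14 246] (array([ 0.5216, -0.0042]), array([0.0712, 0.0131]), -79.0)
13.4 [ 0.45755933 -0.45791042  0.25469909] [ 0.19042075  0.70497178 -0.62412806] 0.05002780181806699
```

View pics/t4.png

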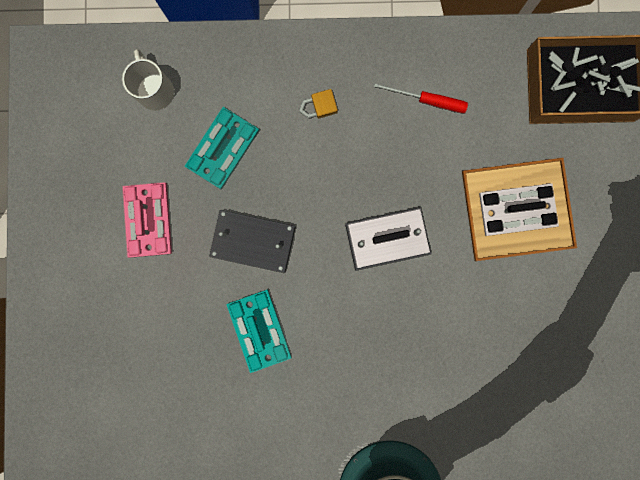

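The plate lies in the middle of the tray (centre about px (518,210); tray about (519,209)). The empty plate is unmoved and the arm is clear.

```bash
python3 -c "
from station import *
print(finish_job())"
```

```text
the job is handed in; nothing more can be done
None
```

I gripped the loaded plate by its bar and lifted it level about 100 mm off its pins. I then carried it over the empty plate, set it down aligned in the tray, and released it once contact force showed it was seated. I handed in at about 13.4 s of the 51 s allowed.

Last checks, from the top camera and the robot state:
- **Loaded plate:** its bar centre measures within about 7 mm of the tray's centre, against a 35 mm limit. At set-down the gripper stood at the height expected for the plate resting flat on the floor (66.7 mm, against about 67 mm). I judged level by eye during the carry and did not measure it.
- **Empty plate:** it moved less than 1 mm in the image.
- **Gripper:** open, clear of everything, with no contact force beyond noise.

One disagreement: the bar in the final image measured 80 mm long instead of 72 mm, because it merged with its dark surroundings. The bar centre is therefore shifted a few millimetres from the gripper's release position of (0.5775, -0.279), which is about 1 mm from the tray's centre.

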